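# Stow the van's tea drawer

## Task

Get the tea drawer ready for the drive. First, while the drawer is still open, press the raised cover board over its front compartment down until it lies level; then push the drawer home until it clicks in flush with the unit, without slamming it. Leave the kettle, the bowl and the pepper mill where they stand.

Things in the scene. Friction and masses are not known exactly. Their poses are not given: they have to be found in the camera images.
- unit: Wooden drawer unit fixed on the counter. Origin: centre of its underside (z = 0). Its x points into the unit (the closing direction), y left, z up. It stands sideways: its front faces roughly the robot's left (world +y). Carcass 220 (x) x 220 (y) x 118 mm high, front face at x = -110 mm; upper edge (lintel) of the drawer opening 106 mm above the counter.
- shelf_edge (a point): Middle of the lower front edge of the unit's rack shelf, 218 mm above the counter, 40 mm in front of the carcass (unit x = -150 mm). Shelf 260 x 220 x 14 mm, right over the drawer: an upright gripper cannot reach the closed drawer's front; tilt it, fingers pointing down and into the unit, hand leaning out.
- drawer (a joint): Opening of the drawer in m: 0 = fully home, front flush with the carcass; grows as it slides out along the unit's -x, to 0.17. Friction about 1.5 N. A sprung roller detent must be overcome in the last 14 mm (about 6 N); at 6 mm and less it snaps home.
- drawer_front (a point): Outside of the drawer's front board, middle of its width, 60 mm above the counter; moves with the drawer; axes as the unit's. The front is an upright flat board 192 mm wide (y), 15 mm thick, 14 to 100 mm above the counter; a finger notch 68 mm wide takes the top 22 mm of its middle. No handle.
- cover (a joint): Angle of the cover board in rad: 0 = lying level, grows as it is raised. Stiff friction hinge that stays where it is left; 1 to 2 N at the free edge moves it. Raised, it strikes the lintel and keeps the drawer from closing.
- cover_edge (a point): Middle of the upper free edge (right, -y side) of the cover board, which stands up; axes turn with the board. Thin plain plywood, 78 (along unit x) x 158 (y) x 6 mm, over the drawer's front compartment, 21 to 99 mm behind the front's outside. Level, this point is 90 mm above the counter, 60 mm behind the front's outside and 78 mm right of the middle.
- cover_hinge (a point): Middle of the cover board's hinge line, on the drawer's left (+y) wall: 80 mm left of the drawer's middle, 60 mm behind the front's outside, 84 mm above the counter. The line runs along the unit's x.
- kettle: Stainless kettle, loose, 160 mm wide, 178 mm high over its arched handle, spout along its +x to 120 mm; origin: centre of its underside. Not to be moved.
- bowl: Grey silicone bowl, loose, 130 mm wide, 60 mm high; origin: centre of its underside. Not to be moved.
- mill: Dark turned wooden pepper mill, loose, 60 mm wide, 168 mm high; origin: centre of its underside. Not to be moved.

How it is judged:
By the outcome, as a careful person would: the job done as asked, in the order asked, and still so for the second after the job is handed in, with the robot touching nothing.
It also fails if it takes over 43 s, if anything falls off the work surface, if the arm or the gripper's body presses on something with over 40 N, if the wrist force passes 120 N, or if a joint passes its speed limit or range.

## Robot

A 7-joint arm with a two-finger parallel gripper is mounted at the origin on the work surface. World frame = base frame: x ahead of the robot, y to its left, z up, the work surface at z = 0. Lengths are in m, angles in rad, forces in N, time in s.
With the tool pointing down it reaches from about 0.425 to 0.875 m from the base axis. Payload 9.9 kg.
Tool frame: the origin (TCP) lies at the very end of the fingers, on their centre line; the grasp point (between the pads) lies manip.grasp_offset behind it (manip.grasp_offset is the distance from the TCP to the grasp point, in m); z points along the fingers, x is the direction in which the jaws open and shut, and the axes are right-handed (so a half turn about z gives the same grasp; the last joint's range is limited). The gripper opens to 85 mm and grips with 20 to 120 N. Pads are 22 mm wide; open, the fingers measure 114 mm over their backs; the gripper's body (76 mm by 85 mm) begins 54 mm behind the grasp point. The pads swing forward as they close: fully open they stand 13 mm farther back than shut.
Start: joints at [-1.355, 0.576, 0.025, 1.437, -0.015, 1.129, -0.057], TCP at [0.199, 0.645, 0.231] pointing down, gripper open.
Joint ranges: [-2.76, 2.76], [-0.34, 2.15], [-1.52, 1.57], [0.19, 2.46], [-1.09, 4.23], [0.17, 1.99], [-2.82, 2.82]. Speed limits (rad/s): [2.22, 2.22, 3.01, 3.01, 3.14, 3.14, 3.14].

## Interface

Orientations are given as a unit quaternion [w, x, y, z].
In Python, from workcell import monitor, vision, manip gives the robot as it stands.
- The arm moves only by the tool play_rows, never from a script. Its argument "rows" is one flat list of numbers, 7 for each row, row after row: the turn, a rotation vector about the world's x, y, z in rad, then the shift along the world's x, y, z in m, then the gripper's target within -1 to 1 (fully open at 1, half-way at 0, shut at -1). A call has 1 to 5 rows; each row shifts and turns the pose as measured when the row begins; what a row does not reach is not made up. A row lasts 1/10 s, in which the tool goes at most 50 mm and 8.59 degrees, less where a joint would pass 70% of its speed; a pose out of reach is approached as far as the arm can. A call is refused whole if a number of a shift passes 0.05 or a number of a turn 0.15, either way. A call with a gripper value outside its range is refused whole. The fingers move at their own pace and stop on an object; "grip_force" is the grip in N (left out, the last holds). Time passes only in rows, so rows that do not move let the fingers close. It gives the time, the measured TCP pose, the force and the opening at its end, in the units of the state.
- monitor.state(): the state, without advancing time (a new reading comes with each control period).
- vision.get_image(name): name is "side" or "top"; returns the picture (384x512x3 uint8, red, green, blue); there is no depth.
- vision.camera_info(name): a dict with "K" (3x3 intrinsics, pixels), "R" (3x3) and "t" (3): a world point X has camera coordinates R X + t. Camera axes: x right, y down, z forward; pixel columns grow to the right and rows downward; lengths in m; the calibration is good to about 2 mm. A picture is of the moment at which its call begins. camera_info takes no time and is no camera call.
- manip.finish_job(): hands the job in, once; it reports no verdict.
Trained networks look in the newest picture that a camera, given by its name, has taken for a name from the list of things; names that differ only in an ending like _2 or _b are one class to them, and where a whole thing is asked for, a point or a joint stands for the part that bears it (a point fixed in the world has none). Each returns a list of dicts, best first, with "p" (0 to 1); they miss things now and then, are a little off and sometimes report something else, mostly with a low value. They report only what shows in the picture. A call takes as long as a camera call.
- vision.silhouettes(target, camera): "pixels" (384x512 bool, what is visible of it) and "box" ([left, top, width, height] as shares, 0 to 1, of the picture: columns of its width, rows of its height, round what is visible of it).
- vision.tip_of(target, camera): "position" ([row, column] as shares, 0 to 1, of the picture: columns of its width, rows of its height: a listed point, or the origin of a listed thing).
The state is a dict: "t": time; "joint_pos": joint angles; "joint_vel": joint speeds; "joint_efforts": joint torques, N m; "tcp_pos": TCP position; "ee_rot": TCP orientation; "wrist_force": force on the tool from outside, world axes, zero at the start; "moment": the same for the moment, N m; "grip_width": opening from 0.0 (shut) to 1.0 (fully open).
Only numpy, scipy, OpenCV 4.12 (cv2) and the standard library are available. Lean on these libraries where they do the work, as an engineer would, in place of code of your own. Each camera call takes 0.05 s, during which the arm holds its last target. There are 200 camera calls.

## Working session

There is one attempt and no reset: what is moved stays moved. The work goes in short steps, Python scripts to look and compute and a tool call to move; the robot and the scene stay as the last step left them, time stands still between calls to the robot, and variables do not carry over. Pictures are saved under pics/ and viewed, about 8 in all and at most 12, crops included, and the job is handed in when it is done.

Besides the shell and the picture viewer there is one more tool, called after ">>>" as name(argument=value, ...), one argument or row to a line, values as JSON. play_rows: Moves the arm, as the interface text tells. Its arguments: {"type":"object","properties":{"rows":{"type":"array"},"grip_force":{"type":"number"}},"required":["rows"]}

```bash
mkdir -p pics; cat > h.py <<'E'
import numpy as np, cv2
from workcell import monitor, vision, manip
def cam(n):
    c=vision.camera_info(n); return np.array(c["K"]),np.array(c["R"]),np.array(c["t"])
def proj(n,X):
    K,R,t=cam(n); p=(np.atleast_2d(X)@R.T+t)@K.T; return p[:,:2]/p[:,2:]
def ray(n,u,v):
    K,R,t=cam(n); d=R.T@np.linalg.solve(K,[u,v,1]); return -R.T@t,d
def atz(n,u,v,z):
    o,d=ray(n,u,v); return o+d*(z-o[2])/d[2]
E
python3 - <<'E'
from h import *
for n in("side","top"):
    cv2.imwrite(f"pics/{n}0.png",vision.get_image(n)[:,:,::-1])
    K,R,t=cam(n); print(n,-R.T@t,R[2])
    for q in("drawer_front","cover_edge","cover_hinge","shelf_edge","unit","kettle","bowl","mill"):
        r=vision.tip_of(q,n)[:2]
        print(q,[(round(a["p"],2),np.round(np.array(a["position"])[::-1]*[512,384],1)) for a in r])
s=monitor.state(); print(s)
E
```

```text
side [ 0.85408909 -0.22922123  0.95619011] [-0.23892902  0.13406906 -0.96173718]
drawer_front [(0.97, array([340.2, 113.3]))]
cover_edge [(0.98, array([311.6,  94.1]))]
cover_hinge []
shelf_edge [(0.61, array([322. , 103.2]))]
unit [(0.38, array([341.1, 115.6]))]
kettle [(0.56, array([179.7, 240. ]))]
bowl [(0.89, array([334.2, 217.9]))]
mill [(0.86, array([375., 189.]))]
top [ 0.48662019 -0.12330853  1.04987254] [ 0.14417414  0.0298703  -0.9891014 ]
drawer_front [(0.97, array([169.9, 231.1]))]
cover_edge [(0.88, array([184.4, 250.1])), (0.31, array([220.4, 157.2]))]
cover_hinge [(0.73, array([180.8, 194. ]))]
shelf_edge [(0.87, array([190.6, 217.3]))]
unit []
kettle [(0.55, array([346.2, 199.7]))]
bowl [(0.74, array([224.4, 155.8]))]
mill [(0.74, array([174.8, 158.1]))]
{'t': 0.9, 'joint_pos': array([-1.35479454,  0.57566977,  0.02489388,  1.43710322, -0.01499545,
        1.1290182 , -0.05648685]), 'joint_vel': array([ 0.00231208,  0.00202033,  0.00031768,  0.00155605,  0.00054516,
       -0.00023384,  0.00056215]), 'joint_efforts': array([ 4.64939585e-04, -7.65471983e+01,  2.24903919e+00, -2.86300850e+01,
        1.54386798e-02,  2.64314018e-03,  5.80532998e-06]), 'tcp_pos': array([0.19933955, 0.64488994, 0.23130789]), 'ee_rot': array([ 2.63241879e-06,  8.04771183e-01,  5.93585161e-01, -6.65612767e-06]), 'wrist_force': array([-0.12904919, -0.45855326,  0.3406162 ]), 'moment': array([-0.0240927 , -0.01889488, -0.01739729]), 'grip_width': 0.9990537561407642}
```

View pics/side0.png

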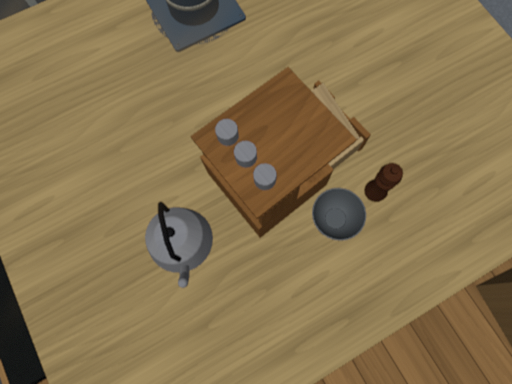

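View pics/top0.png

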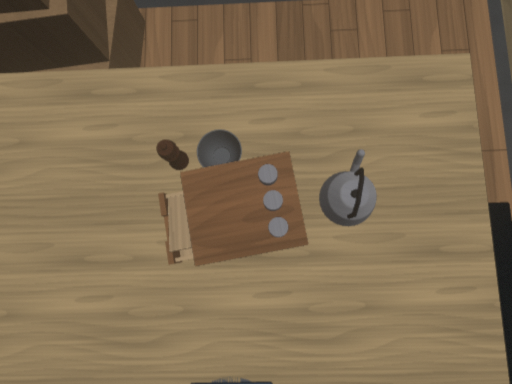

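```bash
python3 - <<'E'
from h import *
def tri(a,b):
    o1,d1=ray("side",*a);o2,d2=ray("top",*b)
    d1/=np.linalg.norm(d1);d2/=np.linalg.norm(d2)
    s=np.linalg.lstsq(np.c_[d1,-d2],o2-o1,rcond=None)[0]
    p,q=o1+s[0]*d1,o2+s[1]*d2
    return np.round((p+q)/2,4),round(np.linalg.norm(p-q),4)
print("front",tri((340.2,113.3),(169.9,231.1)))
print("cover",tri((311.6,94.1),(184.4,250.1)))
print("shelf",tri((322,103.2),(190.6,217.3)))
print("kettle",tri((179.7,240),(346.2,199.7)),"bowl",tri((334.2,217.9),(224.4,155.8)),"mill",tri((375,189),(174.8,158.1)))
print("hinge z84",atz("top",180.8,194,.084), "front z60", atz("side",340.2,113.3,.06),atz("top",169.9,231.1,.06))
print("shelf z218",atz("side",322,103.2,.218),atz("top",190.6,217.3,.218))
E
```

```text
front (array([0.5311, 0.1607, 0.0545]), np.float64(0.0091))
cover (array([0.4776, 0.1017, 0.1211]), np.float64(0.0045))
shelf (array([0.554 , 0.0644, 0.2275]), np.float64(0.0095))
kettle (array([ 0.6083, -0.3458,  0.0021]), np.float64(0.0009)) bowl (array([0.7513, 0.0109, 0.0111]), np.float64(0.0086)) mill (array([0.7434, 0.1477, 0.0204]), np.float64(0.011))
hinge z84 [0.62831762 0.11881922 0.084     ] front z60 [0.53423671 0.162931   0.06      ] [0.52920506 0.15474842 0.06      ]
shelf z218 [0.55134034 0.07310126 0.218     ] [0.55305818 0.0619721  0.218     ]
```

The side and top views show the unit in the middle, with its drawer towards +y (left in top, at about (170,230)). The bowl at (220,150) and the mill at (172,155) in top stand close to the drawer's far end, and the kettle is on the other side. I need a closer look at the drawer.

```bash
python3 - <<'E'
from h import *
a=cv2.imread("pics/side0.png")[60:195,285:420]; b=cv2.imread("pics/top0.png")[140:275,150:285]
f=lambda x:cv2.convertScaleAbs(cv2.resize(x,(540,540),interpolation=cv2.INTER_CUBIC)[:, :400],alpha=1.4)
cv2.imwrite("pics/crop.png",np.hstack([f(a),f(b)]))
E
```

```text
(no output)
```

View pics/crop.png

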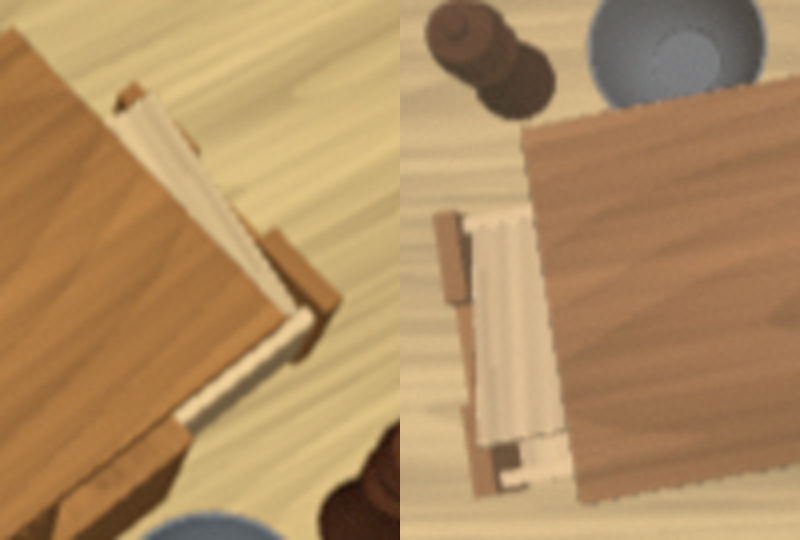

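The crops show the open drawer past the shelf edge, the cover board over its front compartment with its hinge at the top (world +x), and its free edge a little raised on the robot's side. Shelf front corners in top are (180.5,172.5) and (195,265). I'll fit a model to these points.

```bash
cat > fit.py <<'E'
from h import *
from scipy.optimize import least_squares
def U(p,q):  # unit->world
    c,s=np.cos(p[2]),np.sin(p[2]); q=np.asarray(q,float)
    return np.array([p[0]+c*q[0]-s*q[1],p[1]+s*q[0]+c*q[1],q[2]])
def cov(p,u,w,h=.006): # u: behind front, w: from hinge toward free edge, h: height over hinge plane
    a=p[4]; return [-.11-p[3]+u,.08-w*np.cos(a)-(-h)*-np.sin(a)*-1 if 0 else .08-w*np.cos(a)+h*np.sin(a),.084+w*np.sin(a)+h*np.cos(a)]
obs=[("top",(180.5,172.5),lambda p:[-.15,.11,.232]),("top",(195,265),lambda p:[-.15,-.11,.232]),
("top",(290,152),lambda p:[.11,.11,.232]),("top",(308,245),lambda p:[.11,-.11,.232]),
("side",(288.8,67.5),lambda p:[-.15,-.11,.232]),("side",(355.7,140),lambda p:[-.15,.11,.232]),
("top",(158.3,193.3),lambda p:[-.11-p[3],.096,.1]),("top",(168.8,264),lambda p:[-.11-p[3],-.096,.1]),
("side",(370,134.5),lambda p:[-.11-p[3],.096,.1]),
("top",(169.9,231.1),lambda p:[-.11-p[3],0,.06]),("side",(340.2,113.3),lambda p:[-.11-p[3],0,.06]),
("top",(170,251.2),lambda p:cov(p,.021,.158)),("side",(322.5,83),lambda p:cov(p,.021,.158)),
("top",(184.4,250.1),lambda p:cov(p,.060,.158)),("side",(311.6,94.1),lambda p:cov(p,.060,.158))]
f=lambda p:np.concatenate([proj(n,U(p,g(p)))[0]-m for n,m,g in obs])
if __name__=="__main__":
    r=least_squares(f,[.56,-.1,-1.6,.13,.4],loss="soft_l1",f_scale=2); p=r.x
    print(np.round(p,4)); print(np.round(r.fun.reshape(-1,2),1).tolist())
    for nm,q in dict(front=[-.11-p[3],0,.06],cedge=cov(p,.06,.158),cedgeF=cov(p,.021,.158),hinge=[-.11-p[3]+.06,.08,.084],shelf=[-.15,0,.218],fT=[-.11-p[3],-.096,.1],ctr=[0,0,0]).items(): print(nm,np.round(U(p,q),4))
    np.save("p.npy",p)
E
python3 fit.py
```

```text
[ 0.5742 -0.0819 -1.4198  0.1365  0.3585]
[[-0.1, -1.2], [-0.5, 0.7], [-0.2, -0.9], [0.5, -0.0], [-1.9, -2.0], [-0.2, -0.6], [-0.1, -0.8], [-0.7, -0.1], [-0.2, 0.2], [-2.5, -2.8], [0.2, 1.1], [-0.4, 0.1], [-0.7, -0.3], [0.5, -1.6], [-2.4, -2.3]]
front [0.5371 0.1618 0.06  ]
cedge [0.481  0.0926 0.1451]
cedgeF [0.4751 0.1312 0.1451]
hinge [0.6252 0.1146 0.084 ]
shelf [0.5516 0.0664 0.218 ]
fT [0.4422 0.1474 0.1   ]
ctr [ 0.5742 -0.0819  0.    ]
```

```bash
cat > tgt.py <<'E'
import sys
from fit import *
from scipy.spatial.transform import Rotation as Ro
p=np.load("p.npy"); c,s=np.cos(p[2]),np.sin(p[2]); ux=np.array([c,s,0]); uy=np.array([-s,c,0])
def go(q,tilt,lab=""):
    th=np.radians(tilt); z=np.sin(th)*ux-np.array([0,0,np.cos(th)]); R=np.c_[uy,np.cross(z,uy),z]
    S=monitor.state(); w=np.array(S["ee_rot"]); C=Ro.from_quat(w[[1,2,3,0]])
    print(lab,"target",np.round(U(p,q),4),"shift",np.round(U(p,q)-S["tcp_pos"],4),"turn",np.round((Ro.from_matrix(R)*C.inv()).as_rotvec(),4))
E
python3 - <<'E'
from tgt import *
d=p[3]; print(ux,uy,monitor.state()["t"])
go([-.11-d+.055,-.048,.22],40,"prepress"); go([-.11-d+.055,-.048,.22],30,"prepress30")
go([-.11-d-.04,0,.053],40,"prepush")
E
```

```text
[ 0.15047084 -0.98861445  0.        ] [0.98861445 0.15047084 0.        ] 0.9
prepress target [0.4979 0.1003 0.22  ] shift [ 0.2986 -0.5446 -0.0113] turn [-0.5566 -0.4795 -1.0722]
prepress30 target [0.4979 0.1003 0.22  ] shift [ 0.2986 -0.5446 -0.0113] turn [-0.4178 -0.3599 -1.0932]
prepush target [0.5311 0.2014 0.053 ] shift [ 0.3317 -0.4435 -0.1783] turn [-0.5566 -0.4795 -1.0722]
```

>>> play_rows(
  rows=[-0.04, -0.034, -0.077, 0.021, -0.032, 0.002, -1, -0.04, -0.034, -0.077, 0.021, -0.032, 0.002, -1, -0.04, -0.034, -0.077, 0.021, -0.032, 0.002, -1, -0.04, -0.034, -0.077, 0.021, -0.032, 0.002, -1, -0.04, -0.034, -0.077, 0.021, -0.032, 0.002, -1],
  grip_force=40,
)

```text
t: 1.4
tcp_pos: [0.3036, 0.4826, 0.2416]
ee_rot: [0.132, 0.898, 0.421, 0.009]
wrist_force: [0.0, 0.2, 0.5]
grip_width: 0.144
```

>>> play_rows(
  rows=[-0.04, -0.034, -0.077, 0.021, -0.032, 0.002, -1, -0.04, -0.034, -0.077, 0.021, -0.032, 0.002, -1, -0.04, -0.034, -0.077, 0.021, -0.032, 0.002, -1, -0.04, -0.034, -0.077, 0.021, -0.032, 0.002, -1, -0.04, -0.034, -0.077, 0.021, -0.032, 0.002, -1],
)

```text
t: 1.9
tcp_pos: [0.4113, 0.3172, 0.2535]
ee_rot: [0.258, 0.941, 0.221, 0.019]
wrist_force: [0.5, -0.3, -1.6]
grip_width: -0.001
```

```bash
python3 - <<'E'
from tgt import *
S=monitor.state(); print(S["t"],S["tcp_pos"],S["joint_pos"].round(2),S["wrist_force"].round(1),S["grip_width"])
d=p[3]
go([-.11-d+.055,-.048,.22],40,"prepress")
E
```

```text
1.9 [0.41133719 0.31718122 0.25354306] [-1.29  0.53  0.43  1.68  0.23  1.28 -0.52] [ 0.5 -0.3 -1.6] -0.0006436648085226713
prepress target [0.4979 0.1003 0.22  ] shift [ 0.0866 -0.2169 -0.0335] turn [-0.1508 -0.1272 -0.2814]
```

>>> play_rows(
  rows=[-0.03, -0.026, -0.057, 0.017, -0.04, -0.004, -1, -0.03, -0.026, -0.057, 0.017, -0.04, -0.004, -1, -0.03, -0.026, -0.057, 0.017, -0.04, -0.006, -1, -0.03, -0.026, -0.057, 0.017, -0.04, -0.01, -1, -0.03, -0.026, -0.057, 0.015, -0.035, -0.01, -1],
)

```text
t: 2.4
tcp_pos: [0.4981, 0.1172, 0.2203]
ee_rot: [0.342, 0.937, 0.064, 0.03]
wrist_force: [1.3, 0.9, -0.2]
grip_width: -0.002
```

```bash
python3 - <<'E'
from tgt import *
S=monitor.state(); print(S["t"],S["tcp_pos"],S["joint_pos"].round(2),S["wrist_force"].round(1),S["grip_width"])
d=p[3]
go([-.11-d+.055,-.048,.16],40,"prepress")
a,b=[vision.get_image(n)[:,:,::-1] for n in("side","top")]
cv2.imwrite("pics/pre.png",np.hstack([cv2.resize(a[20:270,200:450],(400,400)),cv2.resize(b[100:350,90:340],(400,400))]))
E
```

```text
2.4 [0.49808326 0.11717812 0.22029892] [-1.1   0.61  0.59  1.83  0.35  1.1  -0.62] [ 1.3  0.9 -0.2] -0.0021533663974333587
prepress target [0.4979 0.1003 0.16  ] shift [-0.0002 -0.0169 -0.0603] turn [0.001  0.0124 0.0112]
```

View pics/pre.png

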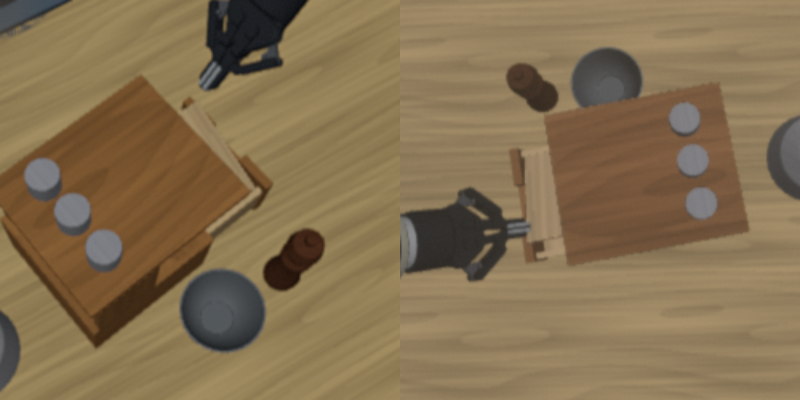

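The view shows the closed fingertips at about (528,228) in the right panel, over the cover's free-edge side, with bowl and mill clear. I'll press down now.

>>> play_rows(
  rows=[0, 0.006, 0.006, 0, -0.009, -0.03, -1, 0, 0.006, 0.005, 0, -0.008, -0.03, -1, 0, 0, 0, 0, 0, -0.008, -1, 0, 0, 0, 0, 0, -0.008, -1, 0, 0, 0, 0, 0, -0.008, -1],
)

```text
t: 3.0
tcp_pos: [0.4998, 0.0985, 0.1349]
ee_rot: [0.341, 0.937, 0.068, 0.026]
wrist_force: [-0.3, 0.1, 0.2]
grip_width: -0.003
```

>>> play_rows(
  rows=[0, 0, 0, 0, 0, -0.008, -1, 0, 0, 0, 0, 0, -0.008, -1, 0, 0, 0, 0, 0, -0.006, -1, 0, 0, 0, 0, 0, -0.004, -1],
)

```text
t: 3.4
tcp_pos: [0.5006, 0.1006, 0.1078]
ee_rot: [0.341, 0.937, 0.069, 0.028]
wrist_force: [-0.4, 0.7, 0.3]
grip_width: 0.001
```

>>> play_rows(
  rows=[0, 0, 0, 0, 0, -0.004, -1, 0, 0, 0, 0, 0, -0.003, -1, 0, 0, 0, 0, 0, -0.003, -1],
)

```text
t: 3.7
tcp_pos: [0.5006, 0.1007, 0.0971]
ee_rot: [0.341, 0.937, 0.069, 0.028]
wrist_force: [-0.3, 0.8, 0.8]
grip_width: -0.002
```

>>> play_rows(
  rows=[0, 0, 0, 0, 0, -0.003, -1, 0, 0, 0, 0, 0, -0.002, -1],
)

```text
t: 3.9
tcp_pos: [0.501, 0.0988, 0.094]
ee_rot: [0.342, 0.937, 0.068, 0.028]
wrist_force: [-4.1, 1.5, 27.0]
grip_width: 0.003
```

```bash
python3 - <<'E'
from tgt import *
S=monitor.state(); print(S["t"],S["tcp_pos"],S["wrist_force"].round(1),S["moment"].round(2))
a,b=[vision.get_image(n)[:,:,::-1] for n in("side","top")]
f=lambda x:cv2.convertScaleAbs(cv2.resize(x,(400,400),interpolation=cv2.INTER_CUBIC),alpha=1.4)
cv2.imwrite("pics/press.png",np.hstack([f(a[60:160,290:390]),f(b[175:275,140:240])]))
E
```

```text
3.9 [0.50098278 0.09883831 0.09396801] [-4.1  1.5 27. ] [-2.89  0.15 -0.47]
```

View pics/press.png

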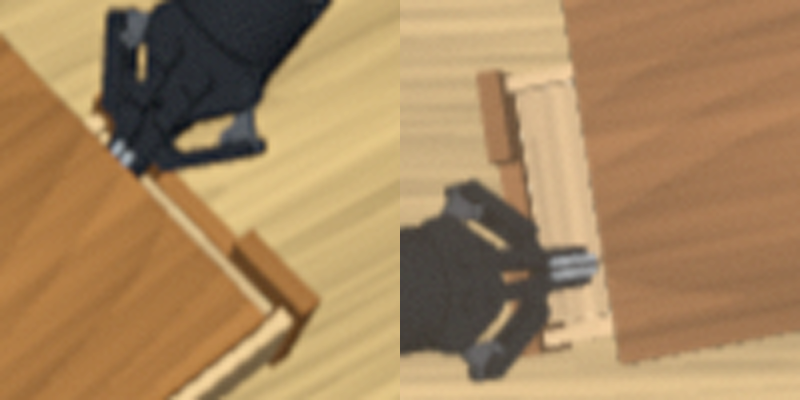

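The force jumped to 27 N at TCP z = 0.094, which means the cover is on its stop. The picture shows the board lying flat between front and shelf. I'll lift off, move out in front and check.

>>> play_rows(
  rows=[0, 0, 0, 0, 0, 0.01, -1, 0, 0, 0, 0, 0.01, 0.03, -1, 0, 0, 0, 0, 0.05, 0.03, -1, 0, 0, 0, 0, 0.05, 0, -1, 0, 0, 0, 0.01, 0.05, 0, -1],
)

```text
t: 4.5
tcp_pos: [0.5091, 0.2469, 0.167]
ee_rot: [0.344, 0.937, 0.062, 0.025]
wrist_force: [1.1, -0.0, 0.7]
grip_width: -0.002
```

```bash
python3 - <<'E'
from tgt import *
import fit
S=monitor.state(); print(S["t"],S["tcp_pos"],S["wrist_force"].round(1))
a,b=[vision.get_image(n)[:,:,::-1] for n in("side","top")]
for n in("side","top"):
  for q in("drawer_front","cover_edge"):
    print(n,q,[(round(x["p"],2),np.round(np.array(x["position"])[::-1]*[512,384],1)) for x in vision.tip_of(q,n)[:2]])
for th in(0,.1,.36):
    P=p.copy();P[4]=th; print(th,*[np.round(proj(n,U(P,cov(P,u,.158)))[0],1) for n in("side","top") for u in(.021,.06)])
print(*[proj(n,U(p,[-.11-p[3],0,.06])) for n in("side","top")])
f=lambda x:cv2.convertScaleAbs(cv2.resize(x,(400,400),interpolation=cv2.INTER_CUBIC),alpha=1.4)
cv2.imwrite("pics/lev.png",np.hstack([f(a[60:160,290:390]),f(b[175:275,140:240])]))
d=p[3]; go([-.11-d-.04,0,.053],40,"prepush")
E
```

```text
4.5 [0.50911226 0.24690221 0.16701912] [ 1.1 -0.   0.7]
side drawer_front [(0.57, array([338.1, 114.8]))]
side cover_edge []
top drawer_front [(0.83, array([167.6, 231.8]))]
top cover_edge [(0.92, array([189.9, 253.2]))]
0 [315.8  91.5] [303.9 100.1] [176.  255.5] [190.5 252.8]
0.1 [316.9  88.5] [304.8  97.3] [174.4 255.1] [189.1 252.5]
0.36 [321.8  82.7] [309.2  91.8] [169.6 251.3] [184.9 248.5]
[[340.44218436 114.35819565]] [[167.38099093 228.31747635]]
prepush target [0.5311 0.2014 0.053 ] shift [ 0.0212 -0.0421 -0.1131] turn [0.0088 0.0059 0.0185]
```

View pics/lev.png

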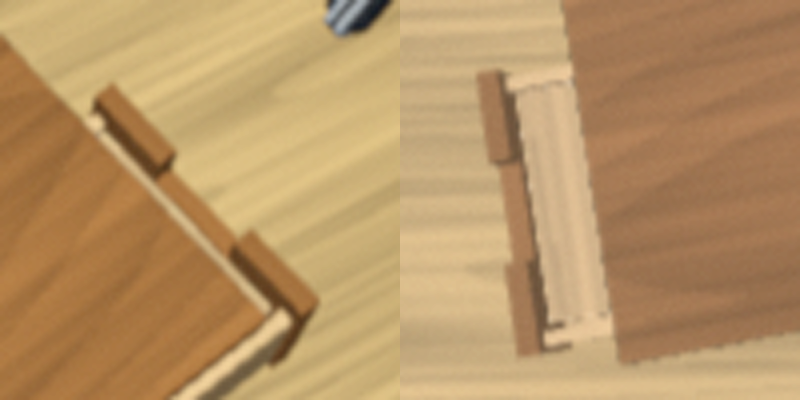

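The cover lies level: its free-edge pixel (189.9,253.2) is where the level model puts it, (190.5,252.8), and the drawer hasn't moved. Next is the front.

>>> play_rows(
  rows=[0.004, 0.003, 0.009, 0.007, -0.01, -0.04, -1, 0.004, 0.003, 0.009, 0.007, -0.01, -0.04, -1, 0, 0, 0, 0.007, -0.02, -0.032, -1, 0, 0, 0, 0.002, -0.012, 0, -1, 0, 0, 0, 0.001, -0.008, 0, -1],
)

```text
t: 5.3
tcp_pos: [0.5341, 0.1765, 0.0541]
ee_rot: [0.341, 0.937, 0.068, 0.026]
wrist_force: [0.0, 0.0, 1.3]
grip_width: -0.003
```

```bash
python3 - <<'E'
from tgt import *
S=monitor.state(); print(S["t"],S["tcp_pos"],S["joint_pos"].round(2),S["wrist_force"].round(1))
d=p[3]
go([-.11-d-.0084,0,.053],40,"contact");go([-.11-.0084,0,.053],40,"home")
E
```

```text
5.3 [0.53410862 0.17650879 0.0540654 ] [-1.05  0.91  0.51  1.76  0.26  0.92 -0.7 ] [0.  0.  1.3]
contact target [0.5358 0.1702 0.053 ] shift [ 0.0017 -0.0064 -0.0011] turn [-0.0007  0.0014  0.0051]
home target [0.5563 0.0352 0.053 ] shift [ 0.0222 -0.1413 -0.0011] turn [-0.0007  0.0014  0.0051]
```

>>> play_rows(
  rows=[0, 0, 0.002, 0.0005, -0.003, 0, -1, 0, 0, 0, 0.0005, -0.003, 0, -1, 0, 0, 0, 0.0005, -0.004, 0, -1, 0, 0, 0, 0.0007, -0.005, 0, -1, 0, 0, 0, 0.0007, -0.005, 0, -1],
)

```text
t: 5.8
tcp_pos: [0.5384, 0.1576, 0.0587]
ee_rot: [0.338, 0.938, 0.069, 0.028]
wrist_force: [-0.7, 1.9, -0.7]
grip_width: 0.007
```

>>> play_rows(
  rows=[0, 0, 0, 0.0008, -0.005, 0, -1, 0, 0, 0, 0.0008, -0.005, 0, -1, 0, 0, 0, 0.0008, -0.005, 0, -1, 0, 0, 0, 0.0008, -0.005, 0, -1, 0, 0, 0, 0.0008, -0.005, 0, -1],
)

```text
t: 6.3
tcp_pos: [0.5426, 0.1316, 0.0587]
ee_rot: [0.337, 0.938, 0.069, 0.029]
wrist_force: [-1.0, 0.7, -0.0]
grip_width: -0.0
```

>>> play_rows(
  rows=[0, 0, 0, 0.0008, -0.005, 0, -1, 0, 0, 0, 0.0008, -0.005, 0, -1, 0, 0, 0, 0.0008, -0.005, 0, -1, 0, 0, 0, 0.0008, -0.005, 0, -1, 0, 0, 0, 0.0008, -0.005, 0, -1],
)

```text
t: 6.8
tcp_pos: [0.547, 0.104, 0.0587]
ee_rot: [0.338, 0.938, 0.069, 0.029]
wrist_force: [-0.3, 1.0, 0.3]
grip_width: 0.001
```

>>> play_rows(
  rows=[0, 0, 0, 0.0008, -0.005, 0, -1, 0, 0, 0, 0.0008, -0.005, 0, -1, 0, 0, 0, 0.0008, -0.005, 0, -1, 0, 0, 0, 0.0008, -0.005, 0, -1, 0, 0, 0, 0.0008, -0.005, 0, -1],
)

```text
t: 7.3
tcp_pos: [0.5514, 0.0767, 0.0587]
ee_rot: [0.338, 0.938, 0.069, 0.029]
wrist_force: [-1.2, 1.0, 0.1]
grip_width: -0.001
```

```bash
python3 - <<'E'
from tgt import *
S=monitor.state(); print(S["t"],S["tcp_pos"],S["joint_pos"].round(2),S["wrist_force"].round(1))
go([-.11-.0084,0,.057],40,"home")
for n in("side","top"): print(n,[(round(x["p"],2),np.round(np.array(x["position"])[::-1]*[512,384],1)) for x in (vision.get_image(n),vision.tip_of("drawer_front",n))[1][:2]])
for d in(.02,.03,.04,.05): print(d,*[proj(n,U(p,[-.11-d,0,.06])).round(1) for n in("side","top")])
E
```

```text
7.3 [0.55136713 0.07669812 0.0586922 ] [-0.94  0.87  0.55  1.89  0.34  0.75 -0.65] [-1.2  1.   0.1]
home target [0.5563 0.0352 0.057 ] shift [ 0.005  -0.0415 -0.0017] turn [-0.0079  0.0061  0.0013]
side []
top []
0.02 [[305.5 140.5]] [[208.7 220.8]]
0.03 [[308.6 138.2]] [[205.2 221.4]]
0.04 [[311.6 136. ]] [[201.6 222.1]]
0.05 [[314.6 133.7]] [[198.1 222.7]]
```

>>> play_rows(
  rows=[0, 0, 0, 0.0008, -0.005, 0, -1, 0, 0, 0, 0.0008, -0.005, 0, -1, 0, 0, 0, 0.0006, -0.004, 0, -1, 0, 0, 0, 0.0005, -0.003, 0, -1, 0, 0, 0, 0.0004, -0.002, 0, -1],
)

```text
t: 8.0
tcp_pos: [0.5548, 0.0575, 0.0586]
ee_rot: [0.337, 0.938, 0.07, 0.029]
wrist_force: [-0.9, 1.1, -0.8]
grip_width: 0.003
```

>>> play_rows(
  rows=[0, 0, 0, 0.0003, -0.002, 0, -1, 0, 0, 0, 0.0003, -0.002, 0, -1, 0, 0, 0, 0.0003, -0.002, 0, -1, 0, 0, 0, 0.0003, -0.002, 0, -1],
)

```text
t: 8.4
tcp_pos: [0.5562, 0.049, 0.0586]
ee_rot: [0.337, 0.938, 0.07, 0.029]
wrist_force: [-1.2, 1.8, -0.0]
grip_width: -0.006
```

>>> play_rows(
  rows=[0, 0, 0, 0.0003, -0.002, 0, -1, 0, 0, 0, 0.0003, -0.002, 0, -1, 0, 0, 0, 0.0003, -0.002, 0, -1],
)

```text
t: 8.7
tcp_pos: [0.5569, 0.0475, 0.0578]
ee_rot: [0.334, 0.939, 0.072, 0.03]
wrist_force: [-4.6, 11.7, 6.7]
grip_width: 0.002
```

>>> play_rows(
  rows=[0, 0, 0, 0.0003, -0.002, 0, -1, 0, 0, 0, 0.0003, -0.002, 0, -1],
)

```text
t: 8.9
tcp_pos: [0.5572, 0.0477, 0.0573]
ee_rot: [0.332, 0.94, 0.073, 0.03]
wrist_force: [-6.4, 10.2, 7.2]
grip_width: 0.002
```

```bash
python3 - <<'E'
from tgt import *
S=monitor.state(); print(S["wrist_force"].round(1),S["moment"].round(2),S["tcp_pos"]); go([-.11-.0084,0,.057],40,"home")
a,b=[vision.get_image(n)[:,:,::-1] for n in("side","top")]
f=lambda x:cv2.convertScaleAbs(cv2.resize(x,(400,400),interpolation=cv2.INTER_CUBIC),alpha=1.4)
cv2.imwrite("pics/det.png",np.hstack([f(a[60:190,260:390]),f(b[155:285,110:240])]))
E
```

```text
[-6.4 10.2  7.2] [ 1.34  0.96 -0.67] [0.55717591 0.0476559  0.05732565]
home target [0.5563 0.0352 0.057 ] shift [-0.0008 -0.0125 -0.0003] turn [-0.0191  0.0057 -0.0077]
```

View pics/det.png

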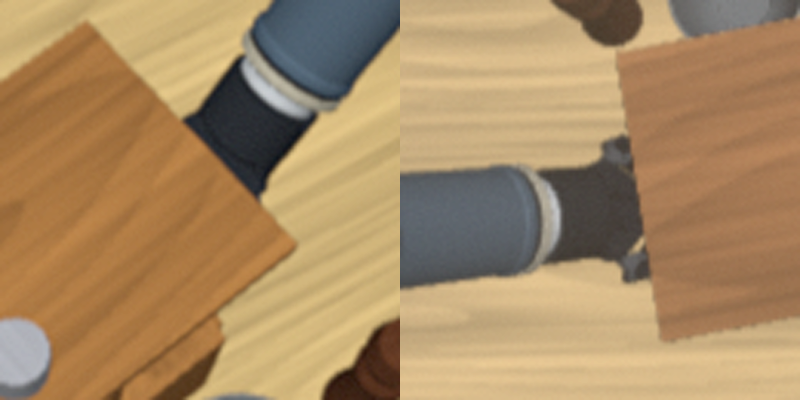

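The hand is in front of the shelf with clearance, and the drawer sits at about 13 mm, where the detent begins. The soft arm stalled at about 10 N there, so I'll use slightly longer steps.

>>> play_rows(
  rows=[-0.01, 0, -0.004, 0, -0.003, 0, -1, -0.01, 0, -0.004, 0, -0.003, 0, -1],
)

```text
t: 9.2
tcp_pos: [0.5574, 0.0473, 0.0569]
ee_rot: [0.338, 0.938, 0.072, 0.03]
wrist_force: [-8.3, 16.5, 12.6]
grip_width: -0.005
```

>>> play_rows(
  rows=[-0.01, 0, 0, 0, -0.004, 0, -1, -0.01, 0, 0, 0, -0.004, 0, -1],
)

```text
t: 9.4
tcp_pos: [0.558, 0.0456, 0.0563]
ee_rot: [0.345, 0.935, 0.075, 0.031]
wrist_force: [-3.6, 11.9, 7.5]
grip_width: -0.003
```

>>> play_rows(
  rows=[-0.004, 0, 0, -0.0005, -0.004, 0.0015, -1, 0, 0, 0, -0.0005, -0.004, 0.0015, -1],
)

```text
t: 9.6
tcp_pos: [0.558, 0.0447, 0.0566]
ee_rot: [0.342, 0.936, 0.079, 0.033]
wrist_force: [-0.7, 9.5, -5.7]
grip_width: 0.005
```

```bash
python3 - <<'E'
from tgt import *
S=monitor.state(); print(S["wrist_force"].round(1),S["moment"].round(2),S["tcp_pos"],S["joint_pos"].round(3),S["joint_efforts"].round(1)); go([-.11-.0084,0,.057],40,"home")
E
```

```text
[-0.7  9.5 -5.7] [3.   0.54 0.01] [0.55804635 0.04466734 0.05656845] [-0.912  0.875  0.572  1.926  0.382  0.687 -0.632] [  5.6 -71.4  23.1  -8.4   4.    4.8  -0.1]
home target [0.5563 0.0352 0.057 ] shift [-0.0017 -0.0095  0.0004] turn [ 0.0027  0.0083 -0.0193]
```

>>> play_rows(
  rows=[0, 0, -0.008, -0.0005, -0.004, 0, -1, 0, 0, -0.008, -0.0005, -0.004, 0, -1],
)

```text
t: 9.8
tcp_pos: [0.5586, 0.0412, 0.0559]
ee_rot: [0.34, 0.937, 0.074, 0.032]
wrist_force: [-1.2, 5.2, 5.1]
grip_width: -0.0
```

>>> play_rows(
  rows=[0, 0, 0, 0, -0.004, 0, -1, 0, 0, 0, 0, -0.004, 0, -1],
)

```text
t: 10.0
tcp_pos: [0.5596, 0.0345, 0.056]
ee_rot: [0.339, 0.937, 0.074, 0.033]
wrist_force: [-3.3, 16.9, 4.4]
grip_width: -0.003
```

TCP y is 0.0345, which is the computed home position, and the force has risen to 17 N at the stop. I'll retreat and check.

>>> play_rows(
  rows=[0, 0, 0, 0, -0.001, 0, -1, 0, 0, 0, -0.001, 0.008, 0, -1, 0, 0, 0, -0.003, 0.02, 0, -1, 0, 0, 0, -0.007, 0.045, 0, -1, 0, 0, 0, -0.007, 0.045, 0.01, -1],
)

```text
t: 10.5
tcp_pos: [0.5396, 0.1457, 0.0674]
ee_rot: [0.342, 0.937, 0.069, 0.031]
wrist_force: [1.4, 0.8, -1.2]
grip_width: -0.003
```

>>> play_rows(
  rows=[0, 0, 0, -0.007, 0.045, 0.02, -1, 0, 0, 0, -0.007, 0.045, 0.02, -1, 0, 0, 0, -0.007, 0.045, 0.02, -1, 0, 0, 0, 0, 0.03, 0.02, -1, 0, 0, 0, 0, 0, 0, -1],
)

```text
t: 11.0
tcp_pos: [0.5143, 0.3214, 0.1495]
ee_rot: [0.342, 0.936, 0.072, 0.03]
wrist_force: [0.0, 0.5, -1.1]
grip_width: 0.001
```

```bash
python3 - <<'E'
from tgt import *
S=monitor.state(); print(S["t"],S["tcp_pos"],S["wrist_force"].round(1))
a,b=[vision.get_image(n)[:,:,::-1] for n in("side","top")]
for n in("side","top"):
  for q in("drawer_front","kettle","bowl","mill","shelf_edge"):
    print(n,q,[(round(x["p"],2),np.round(np.array(x["position"])[::-1]*[512,384],1)) for x in vision.tip_of(q,n)[:2]])
for d in(0,.01): print(d,*[proj(n,U(p,[-.11-d,y,z])).round(1).tolist() for n in("side","top") for y,z in((.096,.1),(0,.06),(-.096,.014))])
f=lambda x:cv2.convertScaleAbs(cv2.resize(x,(400,400),interpolation=cv2.INTER_CUBIC),alpha=1.5)
cv2.imwrite("pics/end.png",np.hstack([f(a[50:200,260:410]),f(b[130:280,130:280])]))
E
```

```text
11.0 [0.51429292 0.32135402 0.14949223] [ 0.   0.5 -1.1]
side drawer_front []
side kettle [(0.73, array([178.3, 240. ]))]
side bowl [(0.95, array([336.2, 218.6]))]
side mill [(0.55, array([377. , 189.7]))]
side shelf_edge [(0.72, array([321.7, 105.1]))]
top drawer_front []
top kettle []
top bowl [(0.82, array([222.3, 154.4]))]
top mill [(0.61, array([175.3, 159.9]))]
top shelf_edge [(0.69, array([188.6, 220.2]))]
0 [[326.8, 168.0]] [[299.4, 145.1]] [[275.1, 125.9]] [[207.9, 183.4]] [[215.8, 219.5]] [[223.7, 253.7]]
0.01 [[330.0, 165.5]] [[302.5, 142.8]] [[278.0, 123.8]] [[204.3, 184.1]] [[212.3, 220.1]] [[220.2, 254.3]]
```

View pics/end.png

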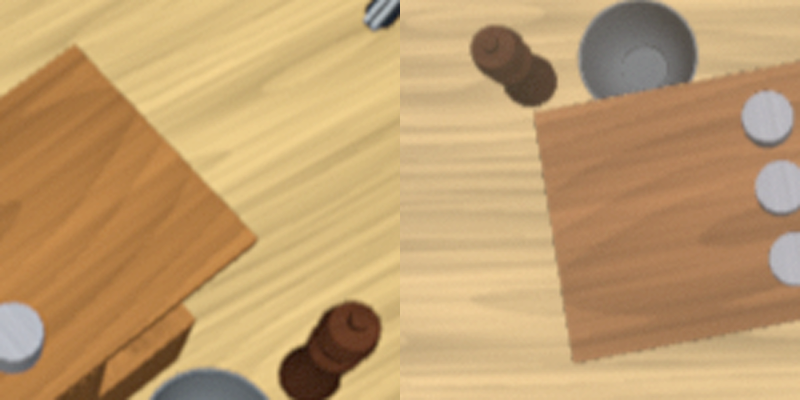

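The end picture shows no drawer in front of the shelf edge; bowl, mill and kettle are where they were (within about 2 px), and the gripper is clear. I'm handing it in.

```bash
python3 -c "
from workcell import manip; print(manip.finish_job())"
```

```text
the job is handed in; nothing more can be done
None
```

The cover is down level and the drawer is pushed home, in that order. I handed the job in at about 11.5 s of the 43 s. I could not see directly that the closed front is flush, because the shelf hides it from both cameras.

- **Cover:** I pressed it down with the drawer still open until it met its stop, where the wrist force reached 27 N. Before I closed the drawer, the top camera put the free edge at (189.9, 253.2), against (190.5, 252.8) expected for a level cover. The side camera did not find the edge.
- **Drawer:** I pushed it at about 50 mm/s, then about 20 mm/s near the end. It stalled at the detent at about 10 N, so I used longer steps there (highest reading 16.5 N). It then moved easily and stopped hard at about 17 N. The fingertip ended at y = 0.0345, against a computed home position of 0.0352, and that position is good to about 2 mm.
- **Checks that fell short:** Afterwards neither camera could find the drawer front. So "flush" rests on the force, the fingertip position and nothing showing past the shelf. While pushing through the detent, the force and moment readings did not fully agree; I took this to be finger friction and saw no contact with the shelf.
- **Other objects:** The bowl and mill were found within about 2 px of their starting places in both cameras. The kettle was within about 1.5 px in the side camera; the top camera did not find it. The gripper was clear of everything at hand-in.

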